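# Latch the suction nozzle onto the bench extraction port

### The arm

A 6-joint arm with a two-finger parallel gripper is mounted at the origin on the work surface. World frame = base frame: x ahead of the robot, y to its left, z up, the work surface at z = 0. Lengths are in m, angles in rad, forces in N, time in s.
With the tool pointing down it reaches from about 0.325 to 0.85 m from the base axis. Payload 15.5 kg.
Tool frame: the origin (TCP) lies midway between the tips of the shut fingers; the grasp point (between the pads) lies 19 mm behind it (manip.hold_point_z is the distance from the TCP to the grasp point, in m); z points along the fingers, y is the direction in which the jaws open and shut (so a half turn about z gives the same grasp; the last joint's range is limited). The gripper opens to 91 mm and grips with 3 to 60 N. Pads are 32 mm wide; open, the fingers measure 118 mm over their backs; the gripper's body (76 mm by 178 mm) begins 60 mm behind the grasp point.
Start: joints at [-1.292, 0.494, 1.345, -0, 1.302, -0.096], TCP at [0.229, -0.582, 0.186] pointing down, gripper open.
Joint ranges: [-2.91, 2.91], [-0.82, 2.16], [0.22, 2.67], [-1.22, 4.37], [0.12, 2.79], [-3.08, 3.08]. Speed limits (rad/s): [1.89, 1.89, 2.57, 3.01, 3.01, 3.01].

### API

Orientations are given as a unit quaternion [x, y, z, w].
In Python, from plant import monitor, eyes, workorder, nets, manip gives the robot as it stands. The module is installed in compiled form; this text tells all that it offers.
- The arm moves only by the tool drive_tool, never from a script. Its argument "series" is one flat list of numbers, 5 for each row, row after row: the closure in counts, from 0 (fully open) to 255 (shut), then the shift along the world's x, y, z in cm, then the turn about the world's z in rad. A call has 1 to 12 rows; each row is the pose to reach, as a shift and turn from the pose commanded when the call began; what a row does not reach only later rows make up. A row lasts 1/10 s, in which the tool goes at most 50 mm and 8.59 degrees, less where a joint would pass 70% of its speed; a pose out of reach is approached as far as the arm can. A call with a gripper value outside its range is refused whole. The fingers move at their own pace and stop on an object; "force" is the grip in N (left out, the last holds). Time passes only in rows, so rows that repeat a pose let the fingers close. It gives the time, the measured TCP pose, the force and the opening at its end, in the units of the state.
- monitor.get_obs(): the state, without advancing time (a new reading comes with each control period).
- eyes.camera(name): name is "scene" or "top" or "wrist"; returns a dict with "image" (400x640x3 uint8, red, green, blue), "vfov" (degrees; the focal length in pixels is half the picture's height over the tangent of half this angle, whatever the lens; pixels are square), "cx", "cy" (the principal point, pixels), "rvec" (rotation vector, rad) and "tvec" (3), from world to camera coordinates, as OpenCV has them. Camera axes: x right, y down, z forward; pixel columns grow to the right and rows downward; lengths in m; the calibration is good to about 2 mm. A picture is of the moment at which its call begins. There is no depth.
- workorder.hand_in(): hands the job in, once; it reports no verdict.
Trained networks look in a picture, given as the dict that the camera call returned (one of the last four; its "shot" number tells which), for a name from the list of things; names that differ only in an ending like _2 or _b are one class to them, and where a whole thing is asked for, a point or a joint stands for the part that bears it (a point fixed in the world has none). Each returns a list of dicts, best first, with "confidence" (0 to 1); they miss things now and then, are a little off and sometimes report something else, mostly with a low value. They report only what shows in the picture. A call takes as long as a camera call. They do not tell look-alikes from the thing itself.
- nets.search_frame(picture, label): "xyz" ([x, y, z] in m, in world coordinates, good to about 4 mm: the middle of the surface that is visible of it).
The state is a dict: "clock": time; "joint_pos": joint angles; "joint_velocities": joint speeds; "joint_efforts": joint torques, N m; "eef_pos": TCP position; "tool_rot": TCP orientation; "wrist_force": force on the tool from outside, world axes, zero at the start; "wrist_torque": the same for the moment, N m; "grip_width": opening from 0.0 (shut) to 1.0 (fully open).
Only numpy, scipy, OpenCV 4.12 (cv2) and the standard library are available. Lean on these libraries where they do the work, as an engineer would, in place of code of your own. Each camera call takes 0.05 s, during which the arm holds its last target. There are 200 camera calls.

### The job

Take the yellow nozzle pipe off the rack and slide it, bell mouth down, over the upright stub of the bench's extraction port without ramming it, fully home, turning it until the stub's red spring button pops out through the pipe's window, then let go. Leave the grey and blue nozzles standing on the rack and the other things on the bench where they are.

Things in the scene. Friction and masses are not known exactly. Their poses are not given: they have to be found in the camera images.
- nozzle: yellow pipe, the only one with a window: 130 mm long, 39 mm outside (42 mm in the lowest 60 mm), bore 34 mm, 60 mm deep, about 160 g, upright in the rack at the start; black grille on top. Black bell mouth below: inside 53 mm at the bottom, the bore 18 mm up; outside 64 mm. Origin: on the axis at the lower end; z up, x out through the window. Grip it 65 to 115 mm above the lower end
- window (a point): the window in the yellow pipe's wall, 10 mm wide and 12 mm high; this point is its centre, 32 mm above the pipe's lower end and 18 mm from its axis. A black stripe runs up the outside of the pipe above it. Axes as the nozzle's
- port: extraction port, fixed to the bench: 120 mm square plate 8 mm thick, round grey collar of diameter 68 mm whose flat top (the seat) is 40 mm above the bench, and on it an upright aluminium stub, diameter 32 mm, 58 mm tall above the seat, its top 12 mm tapering to 18 mm. Origin: on the stub's axis at bench level; z up, x roughly the side that the red button is on
- seat (a point): centre of the port's rigid seat (collar top), on the stub's axis, 40 mm above the bench; the nozzle's lower end rests here when home. Axes as the port's. The red button (round-ended, diameter 7 mm) sticks out sideways 7 mm from the stub, 32 mm above the seat. Its exact bearing is not measured: anywhere up to 0.75 rad about z either side of this x axis
- button (a joint): how far the red button is pushed in: 0 fully out, about 0.003 to 0.006 under the pipe's wall, below 0.0015 once popped through the window. Spring 2.8 N at 0, 6.3 N at 0.005. The bell mouth presses it in as the pipe is slid down (5 to 15 N). It pops out when the window comes within 0.1 rad of its bearing; once popped, the pipe can turn no further than 0.1 rad or so nor be pulled off
- rack: nozzle rack, fixed: plywood board 100 x 300 mm, 12 mm thick, with three open-topped compartments in a row along its y axis, 95 mm apart, the middle one at the centre, parted by 6 mm walls whose tops are 25 mm above the bench. One nozzle stands on the board in each, in any order. Origin: underside, centre
- grey_nozzle: grey pipe without a window, diameter 40 mm, 105 mm tall, with a black band, in the rack; to be left alone. Origin: on the axis at the lower end, z up
- blue_nozzle: blue pipe without a window, diameter 41 mm, 90 mm tall, with a white foot band, in the rack; to be left alone. Origin: on the axis at the lower end, z up
- oil: green oil bottle, diameter 56 mm, 150 mm tall, on the far side of the bench; leave alone. Origin: underside centre
- screwdriver: orange-handled screwdriver lying on the robot's right; leave alone. Origin: underside centre
- wrench: steel wrench lying on the robot's right; leave alone. Origin: underside centre
- tin: blue round tin, diameter 80 mm, 55 mm tall, on the far side of the bench; leave alone. Origin: underside centre
There are look-alikes about, which are no part of the job. Leave any orange look-alike of the nozzle alone. There is more than one size of the port; the one meant has the size given above.

How it is judged:
On the way, in this order (a step that is already met when the one before it is completed fails the run):
1. the yellow nozzle is lifted out of the rack (z of nozzle in the frame of rack above 0.045 m), for 0.1 s.
2. the yellow nozzle is slid down over the stub so that its wall holds the button pressed in (value of joint button above 0.0025 m and horizontal distance between nozzle and seat below 0.006 m and z of nozzle in the frame of seat below 0.03 m), for 0.1 s.
At the end, for the whole second after the job is handed in: The yellow nozzle stands upright (0.07 rad), released and at rest on the seat, lower end within 3 mm of it in height and 4 mm of the stub's axis, the red button out through its window (pushed in less than 1.5 mm); grey and blue nozzles within 20 mm of where they stood (z of nozzle in the frame of seat between -0.003 and 0.003 m and horizontal distance between nozzle and seat below 0.004 m and angle between nozzle's own z axis and vertical below 0.07 rad and value of joint button below 0.0015 m and linear speed of nozzle below 0.02 m/s and distance of each of grey_nozzle, blue_nozzle from where it was at the start of the episode below 0.02 m); the robot touches nothing.
It fails at once if the yellow nozzle is rammed or jammed on the port: more than 40 N between them (contact force between nozzle and port above 40 N).
It fails at once if the grey or the blue nozzle is displaced by more than 30 mm or knocked over (distance of any of grey_nozzle, blue_nozzle from where it was at the start of the episode above 0.03 m or angle between any of grey_nozzle, blue_nozzle's own z axis and vertical above 0.4 rad).
It fails at once if another thing on the bench is pushed about by more than 40 mm (distance of any of oil, tin, screwdriver, wrench from where it was at the start of the episode above 0.04 m).
It also fails if it takes over 56 s, if anything falls off the work surface, if the arm or the gripper's body presses on something with over 40 N, if the wrist force passes 120 N, or if a joint passes its speed limit or range.

## Working session

There is one attempt and no reset: what is moved stays moved. The work goes in short steps, Python scripts to look and compute and a tool call to move; the robot and the scene stay as the last step left them, time stands still between calls to the robot, and variables do not carry over. Pictures are saved under pics/ and viewed, about 8 in all and at most 12, crops included, and the job is handed in when it is done.

Besides the shell and the picture viewer there is one more tool, called after ">>>" as name(argument=value, ...) on one line, values as JSON. drive_tool: Moves the arm, as the interface text tells. Its arguments: {"type":"object","properties":{"series":{"type":"array"},"force":{"type":"number"}},"required":["series"]}

```bash
mkdir -p pics
cat > h.py <<'E'
import numpy as np, cv2
from plant import monitor, eyes, workorder, nets, manip
def snap(n, f=None):
    p=eyes.camera(n)
    if f: cv2.imwrite('pics/'+f, p['image'][:,:,::-1])
    return p
def K(p):
    f=p['image'].shape[0]/2/np.tan(np.radians(p['vfov'])/2)
    return np.array([[f,0,p['cx']],[0,f,p['cy']],[0,0,1]])
def proj(p,X):
    return cv2.projectPoints(np.array(X,float).reshape(-1,1,3),np.array(p['rvec'],float),np.array(p['tvec'],float),K(p),None)[0].reshape(-1,2)
def onz(p,uv,z):
    R=cv2.Rodrigues(np.array(p['rvec'],float))[0]; c=-R.T@np.array(p['tvec'],float)
    d=R.T@np.linalg.inv(K(p))@np.array([uv[0],uv[1],1.0])
    return c+d*(z-c[2])/d[2]
E
python3 - <<'E'
from h import *
a=snap('scene','s1.png'); b=snap('top','t1.png')
cv2.imwrite('pics/st.png', np.vstack([a['image'],b['image']])[:,:,::-1][:, :])
for p,n in((a,'scene'),(b,'top')):
    for l in ('nozzle','port','rack'):
        for r in nets.search_frame(p,l): print(n,l,np.round(r['xyz'],3),round(r['confidence'],2), proj(p,r['xyz']).round()[0])
o=monitor.get_obs(); print(o['clock'],o['eef_pos'],o['tool_rot'],manip.hold_point_z, b['tvec'],b['rvec'],b['vfov'])
E
```

```text
scene nozzle [0.537 0.206 0.081] 0.85 [453. 238.]
scene nozzle [0.648 0.251 0.071] 0.55 [459. 288.]
scene port [ 0.322 -0.252  0.01 ] 0.84 [310. 145.]
scene port [ 0.557 -0.255  0.008] 0.56 [267. 200.]
scene rack [0.526 0.22  0.01 ] 0.64 [454. 256.]
top nozzle [0.627 0.238 0.078] 0.87 [201. 157.]
top nozzle [0.523 0.195 0.097] 0.69 [214. 195.]
top port [ 0.543 -0.266  0.012] 0.74 [380. 194.]
top port [ 0.317 -0.258  0.01 ] 0.56 [376. 272.]
top rack [0.503 0.202 0.013] 0.88 [218. 203.]
top rack [ 0.537 -0.257  0.008] 0.57 [377. 196.]
top rack [0.521 0.191 0.096] 0.47 [216. 195.]
0.4 [ 0.22878196 -0.58153375  0.18594155] [ 9.82496108e-01  1.86283074e-01  9.41806998e-06 -1.14393062e-04] 0.0188 [-0.08539406  0.51312286  1.30245366] [ 2.22473995 -2.16493011  0.01335969] 47.776065427312155
```

View pics/s1.png

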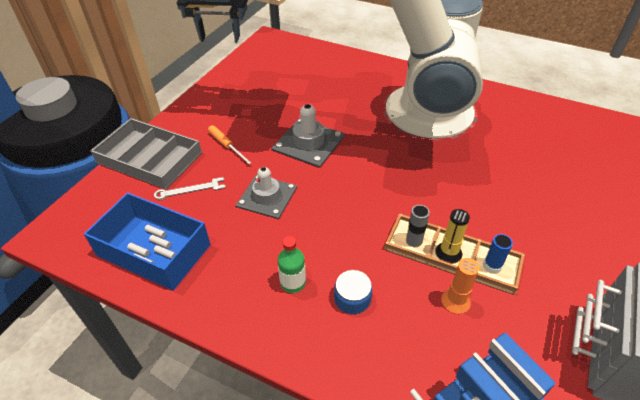

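View pics/t1.png

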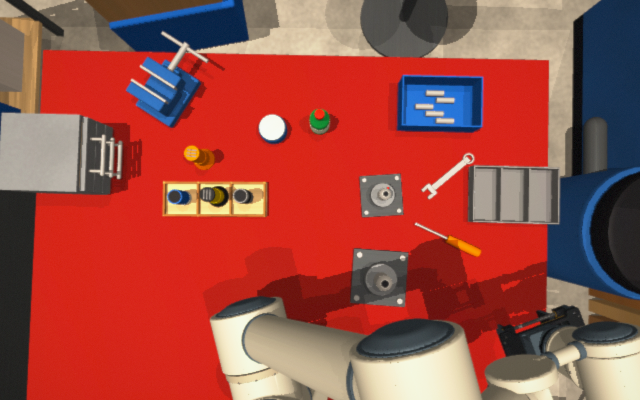

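The scene picture shows:
- **Pipe candidates:** the yellow pipe stands in the rack at scene (455,235) / top (214,195). The orange look-alike stands outside it at scene (460,288) / top (199,157).
- **Port candidates:** the far one is at scene (266,190) / top (381,195), with a plate about 40 px ≈ 0.115 m. The near one is at scene (309,140) / top (380,277), with a plate about 54 px ≈ 0.155 m.

I choose the yellow pipe and the far, smaller port, and will check both in a close crop.

Run:
```python
from h import *
a=snap('scene'); b=snap('top')
def cr(p,x,y,w,h): return cv2.resize(p['image'][y:y+h,x:x+w,::-1],(400,300),interpolation=cv2.INTER_CUBIC)
m=np.vstack([np.hstack([cr(a,400,195,100,75),cr(a,227,155,80,60)]),np.hstack([cr(b,155,160,120,90),cr(b,341,165,80,60)])])
cv2.imwrite('pics/m1.png',m)
```

```text
(no output)
```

View pics/m1.png

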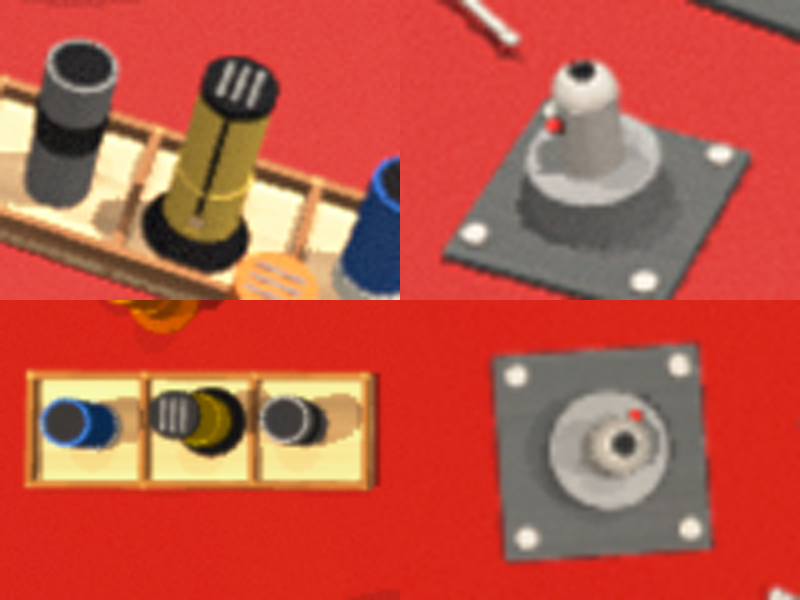

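The crop confirms the choice. The yellow pipe has a black stripe and a window at about scene (449,250), facing the scene camera. The small port's red button is at scene (258,180) / top (388,188). Now I work out positions.

Run:
```python
from h import *
a=snap('scene'); b=snap('top')
def xy(n,p,uv,z): print(n,onz(p,uv,z).round(4)[:2])
xy('grille top',b,(207.0,194),.142); xy('grille sc',a,(459.8,215.8),.142)
xy('bell top',b,(218.5,195.7),.02)
xy('window sc',a,(448.7,249.5),.044)
xy('stub top',b,(385.3,193.4),.098); xy('stub sc',a,(263,168.5),.098)
xy('plate top',b,(381,194.8),.01)
xy('collar top',b,(341+208/5-.5,165+150/5-.5),.04)
xy('collar sc',a,(227+194/5-.5,155+157/5-.5),.04)
xy('button top',b,(387.8,187.4),.072); xy('button sc',a,(257.6,179.6),.072)
c=[onz(b,(340.5+u/5,164.5+v/5),.008)[:2] for u,v in((115,75),(278,63),(290,228),(127,238))]
for i in range(4):
    d=c[(i+1)%4]-c[i]; print('side',d.round(4),np.hypot(*d).round(4),np.arctan2(d[1],d[0]).round(3))
r=[onz(b,(154.5+u/3.333,159.5+v/3.333),.025)[:2] for u,v in((30,375),(375,375),(375,487),(28,487))]
print(np.round(r,3), np.mean(r,0))
w=snap('wrist'); print(w['vfov'],w['tvec'],w['rvec'])
```

```text
grille top [0.5229 0.2027]
grille sc [0.5249 0.2058]
bell top [0.524  0.2005]
window sc [0.541  0.2051]
stub top [ 0.5392 -0.2683]
stub sc [ 0.5388 -0.2678]
plate top [ 0.5396 -0.2683]
collar top [ 0.539  -0.2675]
collar sc [ 0.5407 -0.2665]
button top [ 0.5573 -0.2785]
button sc [ 0.556  -0.2759]
side [ 0.0094 -0.094 ] 0.0944 -1.471
side [-0.0953 -0.009 ] 0.0957 -3.048
side [-0.0083  0.0938] 0.0941 1.66
side [0.0942 0.0092] 0.0947 0.097
[[0.301 0.35 ]
 [0.31  0.053]
 [0.215 0.05 ]
 [0.205 0.348]] [0.25752044 0.20024993]
66.6917512063213 [-0.62494183 -0.02794827  0.38895121] [-2.41603996  1.64699258  0.20827605]
```

Estimates so far:
- **Pipe:** at (0.524, 0.203), with the window bearing about +0.1 rad.
- **Port:** at (0.539, -0.268), with the button bearing about -0.5 rad. The plate's x axis is at about +0.1 rad.

I'll hover over the pipe with the jaws opening along x, across the row.

>>> drive_tool(series=[0, 5, 13, 4, 0.15, 0, 10, 26, 4, 0.3, 0, 15, 39, 4, 0.45, 0, 20, 52, 4, 0.6, 0, 25, 65, 4, 0.75, 0, 29.5, 78.5, 4, 0.9, 0, 29.5, 78.5, 4, 1.05, 0, 29.5, 78.5, 4, 1.196, 0, 29.5, 78.5, 4, 1.196, 0, 29.5, 78.5, 4, 1.196, 0, 29.5, 78.5, 4, 1.196, 0, 29.5, 78.5, 4, 1.196], force=20)

```text
clock: 1.85
eef_pos: [0.4401, -0.0206, 0.2208]
tool_rot: [0.707, 0.707, 0.0, 0.0]
wrist_force: [1.3, -0.5, -0.3]
grip_width: 1.0
```

>>> drive_tool(series=[0, 8.4, 22.4, 0.5, 0, 0, 8.4, 22.4, 0.5, 0, 0, 8.4, 22.4, 0.5, 0, 0, 8.4, 22.4, 0.5, 0, 0, 8.4, 22.4, 0.5, 0, 0, 8.4, 22.4, 0.5, 0, 0, 8.4, 22.4, 0.5, 0])

```text
clock: 2.55
eef_pos: [0.5235, 0.2019, 0.2251]
tool_rot: [0.707, 0.708, -0.0, -0.0]
wrist_force: [-0.5, -0.6, 0.1]
grip_width: 0.999
```

Run:
```python
from h import *
o=monitor.get_obs(); print(o['clock'],o['eef_pos'],o['joint_pos'])
w=snap('wrist','w1.png')
R=cv2.Rodrigues(np.array(w['rvec'],float))[0]; print('cam',-R.T@w['tvec'])
for X in ([.524,.203,.142],[.524,.203,.012]): print(proj(w,X))
for r in nets.search_frame(w,'nozzle')+nets.search_frame(w,'window'): print(r['xyz'],r['confidence'])
```

```text
2.55 [0.52349476 0.20191313 0.22510373] [ 2.61812442e-01  3.66859748e-01  1.45011152e+00 -1.74983981e-04
  1.32521557e+00  2.60223830e-01]
cam [0.52312982 0.27284147 0.42346638]
[[322.06949729 200.70623433]]
[[321.8209458  177.81755526]]
[0.5212, 0.2079, 0.1408] 0.9
[0.6231, 0.2513, 0.1227] 0.83
[0.5225, 0.2072, 0.1454] 0.7
[0.6206, 0.2516, 0.1235] 0.57
```

View pics/w1.png

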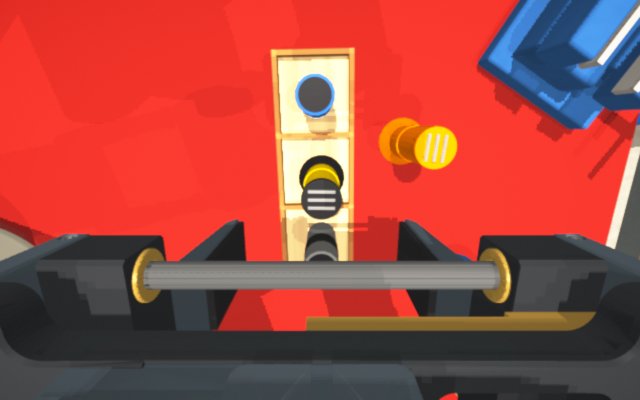

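The wrist picture shows the grille centre at (322,198.5) against a predicted (322,200.7), so the pipe is about 2 mm further in +y. The grey and blue nozzles are clear of the jaws. I'll descend and grip.

>>> drive_tool(series=[0, 0.05, 0.25, -4, 0, 0, 0.05, 0.25, -8, 0, 0, 0.05, 0.25, -12, 0, 0, 0.05, 0.25, -14.2, 0, 0, 0.05, 0.25, -14.2, 0, 255, 0.05, 0.25, -14.2, 0, 255, 0.05, 0.25, -14.2, 0, 255, 0.05, 0.25, -14.2, 0, 255, 0.05, 0.25, -14.2, 0, 255, 0.05, 0.25, -14.2, 0, 255, 0.05, 0.25, -14.2, 0, 255, 0.05, 0.25, -14.2, 0], force=25)

```text
clock: 3.9
eef_pos: [0.5242, 0.2039, 0.0835]
tool_rot: [0.707, 0.707, 0.0, 0.0]
wrist_force: [0.6, -0.8, 0.1]
grip_width: 0.426
```

Gripped at 0.426, about 38.8 mm. Next I lift 14 cm and carry it towards the port.

>>> drive_tool(series=[255, 0, 0, 3, 0, 255, 0, 0, 7, 0, 255, 0, 0, 11, 0, 255, 0, 0, 14, 0, 255, 0, 0, 14, 0, 255, 0.3, -4, 14, 0, 255, 0.5, -9, 14, 0, 255, 0.7, -14, 14, 0, 255, 0.9, -19, 14, 0, 255, 1.1, -24, 14, 0, 255, 1.2, -29, 14, 0, 255, 1.3, -34, 14, 0])

```text
clock: 5.1
eef_pos: [0.5364, -0.1378, 0.2224]
tool_rot: [0.707, 0.707, -0.0, -0.001]
wrist_force: [1.4, 1.2, -1.2]
grip_width: 0.42
```

>>> drive_tool(series=[255, 0.2, -5, 0, 0, 255, 0.2, -10, 0, 0, 255, 0.2, -13.2, 0, 0, 255, 0.2, -13.2, 0, 0, 255, 0.2, -13.2, 0, 0])

```text
clock: 5.6
eef_pos: [0.5386, -0.2681, 0.2222]
tool_rot: [0.708, 0.707, -0.0, -0.001]
wrist_force: [-0.3, 0.3, -1.1]
grip_width: 0.423
```

Run:
```python
from h import *
o=monitor.get_obs(); print(o['clock'],o['eef_pos'],o['joint_pos'][5],o['wrist_force'],o['grip_width'])
a=snap('scene'); b=snap('top'); w=snap('wrist')
def cr(p,x,y,w,h,s): return cv2.resize(p['image'][y:y+h,x:x+w,::-1],s,interpolation=cv2.INTER_CUBIC)
x,y=proj(a,[.539,-.268,.1])[0]; x,y=int(x)-50,int(y)-75; print('crop',x,y, 'scale 4')
m=np.hstack([cr(a,x,y,100,150,(400,600)),np.vstack([cr(b,341,165,80,60,(400,300)),cr(w,160,70,320,240,(400,300))])])
cv2.imwrite('pics/m2.png',m)
e=o['eef_pos']
for z in (.04,.098,.072): print(proj(a,[.539,-.268,z]))
for z in (.083+.14-.071,.083+.14+.059): print('noz',proj(a,[e[0],e[1],z]))
```

```text
5.6 [ 0.53855519 -0.26812382  0.22215925] -0.5599534043730591 [-0.27077609  0.26659774 -1.08623537] 0.4230031172818316
crop 212 92 scale 4
[[265.14189577 185.28989378]]
[[262.89469883 168.52949806]]
[[263.92199308 176.19142475]]
noz [[260.70195263 151.65959141]]
noz [[254.59839708 106.08948687]]
```

View pics/m2.png

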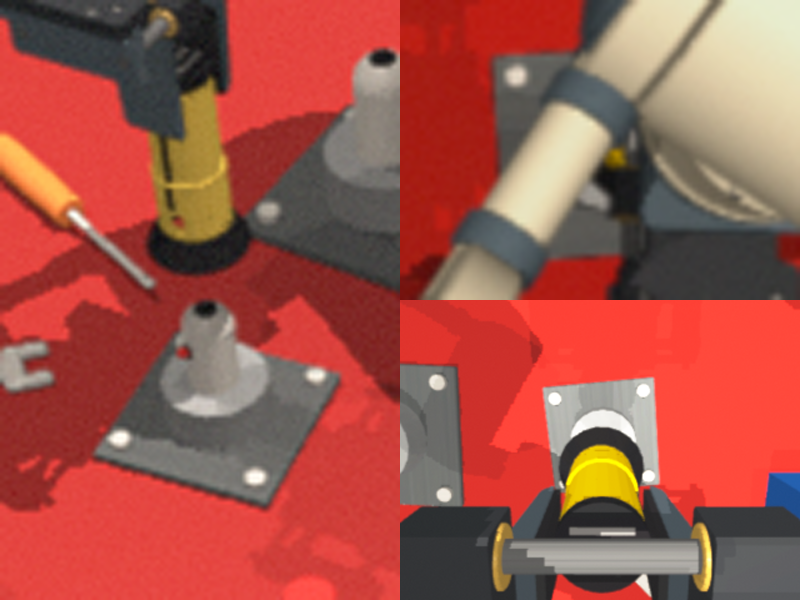

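The crop shows the bell hanging above the port at scene crop (200,242), the window at (180,222), the stub top at (205,308) and the button at (182,352). The pipe seems about 2 mm off the TCP in +y, so I'll measure the edges numerically.

Run:
```python
from h import *
from scipy.optimize import least_squares
o=monitor.get_obs(); e=np.array(o['eef_pos'])
def edges(p,mask,rows,lo,hi):
    out=[]
    for v in rows:
        c=np.where(mask[v,lo:hi])[0]
        if len(c)>3: out.append((v,c[0]+lo-.5,c[-1]+lo+.5))
    return np.array(out)
for n in ('scene','wrist'):
    p=snap(n); im=p['image'].astype(int); R,G,B=im[...,0],im[...,1],im[...,2]
    if n=='scene':
        m=(R>60)&(G>.6*R)&(B<.55*R); E=edges(p,m,range(131,150),235,285)
        zs=e[2]-.071+np.linspace(.02,.08,13)
        print(E.tolist())
        # stub: not red (G/R high), rows of stub side
        s=(G>.6*R); S=edges(p,s,range(167,182),245,280); print(S.tolist())
        for z in (.0,.1,.2): print(z,proj(p,[.539,-.268,z])[0], proj(p,[.549,-.268,z])[0]-proj(p,[.539,-.268,z])[0],proj(p,[.539,-.258,z])[0]-proj(p,[.539,-.268,z])[0])
    else:
        m=(R>120)&(G>.6*R)&(B<.5*R); E=edges(p,m,range(185,245),240,400); print(E[::5].tolist())
        for z in (.16,.19,.22): print(z,proj(p,[e[0],e[1],z])[0])
        print('port',proj(p,[.539,-.268,.008]))
```

```text
[[131.0, 250.5, 268.5], [132.0, 250.5, 268.5], [133.0, 249.5, 269.5], [134.0, 249.5, 268.5], [135.0, 249.5, 268.5], [136.0, 250.5, 268.5], [137.0, 250.5, 269.5], [138.0, 250.5, 269.5], [139.0, 250.5, 269.5], [140.0, 251.5, 269.5], [141.0, 251.5, 269.5], [142.0, 251.5, 269.5], [143.0, 251.5, 269.5], [144.0, 251.5, 270.5], [145.0, 251.5, 270.5], [146.0, 251.5, 270.5], [147.0, 251.5, 270.5], [148.0, 251.5, 269.5], [149.0, 251.5, 269.5]]
[[168.0, 258.5, 267.5], [169.0, 257.5, 268.5], [170.0, 257.5, 269.5], [171.0, 257.5, 269.5], [172.0, 256.5, 270.5], [173.0, 256.5, 270.5], [174.0, 256.5, 270.5], [175.0, 254.5, 270.5], [176.0, 254.5, 270.5], [177.0, 253.5, 271.5], [178.0, 253.5, 273.5], [179.0, 252.5, 275.5], [180.0, 251.5, 277.5], [181.0, 250.5, 279.5]]
0.0 [266.60178717 196.17828413] [-1.97358358  2.56133142] [3.36905598 1.21133906]
0.1 [262.8142841  167.92973639] [-2.1188054   2.57131008] [3.57213327 1.21751795]
0.2 [258.51819846 135.88799856] [-2.28656158  2.56084257] [3.80120258 1.21446457]
[[186.0, 314.5, 326.5], [191.0, 304.5, 336.5], [196.0, 299.5, 341.5], [201.0, 297.5, 344.5], [206.0, 295.5, 345.5], [211.0, 293.5, 347.5], [216.0, 292.5, 349.5], [221.0, 291.5, 350.5], [226.0, 292.5, 350.5], [231.0, 291.5, 351.5], [236.0, 290.5, 352.5], [241.0, 288.5, 353.5]]
0.16 [321.42390421 207.28364009]
0.19 [321.44721771 217.12234367]
0.22 [321.47688896 229.64413193]
port [[321.30997878 179.35427512]]
```

Run:
```python
from h import *
e=np.array(monitor.get_obs()['eef_pos'])
p=snap('wrist')
for v in range(150,194): print(v,p['image'][v,317:326].mean(0).astype(int),end='; ')
print()
for dy in (0,.002):
    print('bell bottom far edge',proj(p,[e[0],e[1]+dy+.032,e[2]-.071]), 'z+6mm',proj(p,[e[0],e[1]+dy+.032,e[2]-.065]),'collar',proj(p,[.539,-.268+dy+.034,.04]), 'wide-narrow ledge (60mm) r21',proj(p,[e[0],e[1]+dy+.0205,e[2]-.011]),'plate',proj(p,[.539,-.268+dy+.06,.008]))
```

```text
150 [159 160 155]; 151 [159 160 155]; 152 [158 159 155]; 153 [159 160 155]; 154 [157 158 154]; 155 [153 153 148]; 156 [148 147 142]; 157 [173 171 166]; 158 [227 225 220]; 159 [242 241 237]; 160 [243 241 238]; 161 [243 242 238]; 162 [243 242 238]; 163 [243 242 238]; 164 [243 242 238]; 165 [243 242 238]; 166 [242 241 237]; 167 [242 241 237]; 168 [242 241 237]; 169 [241 240 236]; 170 [234 233 228]; 171 [183 181 174]; 172 [80 78 76]; 173 [52 49 49]; 174 [52 49 49]; 175 [52 49 49]; 176 [52 49 49]; 177 [52 49 49]; 178 [51 49 49]; 179 [52 50 49]; 180 [51 49 49]; 181 [51 49 49]; 182 [51 49 48]; 183 [52 49 49]; 184 [56 52 49]; 185 [94 80 46]; 186 [178 144  29]; 187 [235 198   0]; 188 [238 202   0]; 189 [232 194   0]; 190 [219 176   0]; 191 [236 200   0]; 192 [238 203   0]; 193 [238 203   0]; 
bell bottom far edge [[321.61017967 170.2983536 ]] z+6mm [[321.6200411  171.28719951]] collar [[321.24440366 156.69172127]] wide-narrow ledge (60mm) r21 [[321.7120513  198.62303054]] plate [[321.25539417 134.54709353]]
bell bottom far edge [[321.6128639  168.05578736]] z+6mm [[321.62280313 168.99722282]] collar [[321.24583153 155.0741368 ]] wide-narrow ledge (60mm) r21 [[321.71566381 195.87085148]] plate [[321.25674923 132.99988002]]
```

From the wrist view, the bell's far edge is at row 171.3 and the collar's at 157.3, against predictions of 170–171 and 156.7. The pipe is therefore about 0.5–1 mm in +y of the stub. I'll correct by -1 mm and lower to just above the bore entry.

>>> drive_tool(series=[255, 0.05, -0.1, -3, 0, 255, 0.05, -0.1, -5.5, 0, 255, 0.05, -0.1, -6.5, 0, 255, 0.05, -0.1, -7, 0, 255, 0.05, -0.1, -7.4, 0, 255, 0.05, -0.1, -7.7, 0, 255, 0.05, -0.1, -8, 0, 255, 0.05, -0.1, -8, 0])

```text
clock: 6.7
eef_pos: [0.5398, -0.269, 0.1435]
tool_rot: [0.707, 0.707, 0.0, 0.0]
wrist_force: [0.5, 1.0, -1.7]
grip_width: 0.424
```

>>> drive_tool(series=[255, 0, 0, -0.15, 0, 255, 0, 0, -0.3, 0, 255, 0, 0, -0.45, 0, 255, 0, 0, -0.6, 0, 255, 0, 0, -0.6, 0])

```text
clock: 7.2
eef_pos: [0.5398, -0.269, 0.1373]
tool_rot: [0.707, 0.707, 0.0, 0.0]
wrist_force: [0.5, -1.2, -2.2]
grip_width: 0.422
```

>>> drive_tool(series=[255, 0, 0, -0.15, 0, 255, 0, 0, -0.3, 0, 255, 0, 0, -0.45, 0, 255, 0, 0, -0.6, 0, 255, 0, 0, -0.6, 0])

```text
clock: 7.7
eef_pos: [0.54, -0.2691, 0.1313]
tool_rot: [0.707, 0.707, 0.0, 0.0]
wrist_force: [4.6, -2.5, -1.5]
grip_width: 0.419
```

The lateral force (4.6, -2.5) N is the button spring pushing out at about -0.5 rad, which matches the estimate. I continue down.

>>> drive_tool(series=[255, 0, 0, -0.15, 0, 255, 0, 0, -0.3, 0, 255, 0, 0, -0.45, 0, 255, 0, 0, -0.6, 0, 255, 0, 0, -0.6, 0])

```text
clock: 8.2
eef_pos: [0.5397, -0.2689, 0.125]
tool_rot: [0.707, 0.707, 0.0, -0.0]
wrist_force: [5.1, -2.8, -1.9]
grip_width: 0.421
```

>>> drive_tool(series=[255, 0, 0, -0.15, 0, 255, 0, 0, -0.3, 0, 255, 0, 0, -0.45, 0, 255, 0, 0, -0.6, 0, 255, 0, 0, -0.6, 0])

```text
clock: 8.7
eef_pos: [0.5396, -0.2688, 0.1189]
tool_rot: [0.707, 0.707, -0.0, -0.0]
wrist_force: [5.5, -2.5, -4.2]
grip_width: 0.422
```

>>> drive_tool(series=[255, 0, 0, -0.15, 0, 255, 0, 0, -0.3, 0, 255, 0, 0, -0.45, 0, 255, 0, 0, -0.6, 0, 255, 0, 0, -0.6, 0])

```text
clock: 9.2
eef_pos: [0.5397, -0.2689, 0.1129]
tool_rot: [0.707, 0.707, -0.0, -0.0]
wrist_force: [5.3, -1.7, -3.1]
grip_width: 0.423
```

>>> drive_tool(series=[255, 0, 0, -0.05, 0, 255, 0, 0, -0.1, 0, 255, 0, 0, -0.13, 0, 255, 0, 0, -0.13, 0])

```text
clock: 9.6
eef_pos: [0.5397, -0.2689, 0.1118]
tool_rot: [0.707, 0.707, -0.0, -0.0]
wrist_force: [5.1, -3.3, -2.1]
grip_width: 0.424
```

>>> drive_tool(series=[255, 0, 0, -0.03, 0, 255, 0, 0, -0.06, 0, 255, 0, 0, -0.06, 0])

```text
clock: 9.9
eef_pos: [0.5398, -0.2691, 0.1116]
tool_rot: [0.707, 0.707, -0.0, 0.0]
wrist_force: [4.6, -3.0, 3.2]
grip_width: 0.428
```

>>> drive_tool(series=[255, 0, 0, -0.02, 0, 255, 0, 0, -0.04, 0, 255, 0, 0, -0.04, 0])

```text
clock: 10.2
eef_pos: [0.5398, -0.2692, 0.1114]
tool_rot: [0.707, 0.707, -0.0, 0.0]
wrist_force: [3.6, -2.6, 8.4]
grip_width: 0.422
```

The pipe is seated: the vertical force rose to +8 N at TCP z 0.1114. I ease off slightly and turn.

>>> drive_tool(series=[255, 0, 0, 0.04, 0, 255, 0, 0, 0.04, -0.08, 255, 0, 0, 0.04, -0.16, 255, 0, 0, 0.04, -0.24, 255, 0, 0, 0.04, -0.32, 255, 0, 0, 0.04, -0.38, 255, 0, 0, 0.04, -0.38, 255, 0, 0, 0.04, -0.38])

```text
clock: 11.0
eef_pos: [0.539, -0.2685, 0.1114]
tool_rot: [0.828, 0.561, -0.0, -0.001]
wrist_force: [-0.1, -1.3, 5.9]
grip_width: 0.422
```

>>> drive_tool(series=[255, 0, 0, 0, -0.05, 255, 0, 0, 0, -0.08, 255, 0, 0, 0, -0.08, 255, 0, 0, 0, -0.08])

```text
clock: 11.4
eef_pos: [0.5391, -0.2683, 0.1114]
tool_rot: [0.85, 0.527, -0.0, -0.001]
wrist_force: [1.1, 1.0, 5.9]
grip_width: 0.421
```

Run:
```python
from h import *
o=monitor.get_obs(); print(o['clock'],o['wrist_force'],o['wrist_torque'])
a=snap('scene')
m=cv2.resize(a['image'][130:205,215:315,::-1],(800,600),interpolation=cv2.INTER_CUBIC)
cv2.imwrite('pics/m3.png',m)
```

```text
11.4 [1.09946321 1.01709934 5.94974116] [ 0.03320221 -0.47523262 -0.03478606]
```

View pics/m3.png

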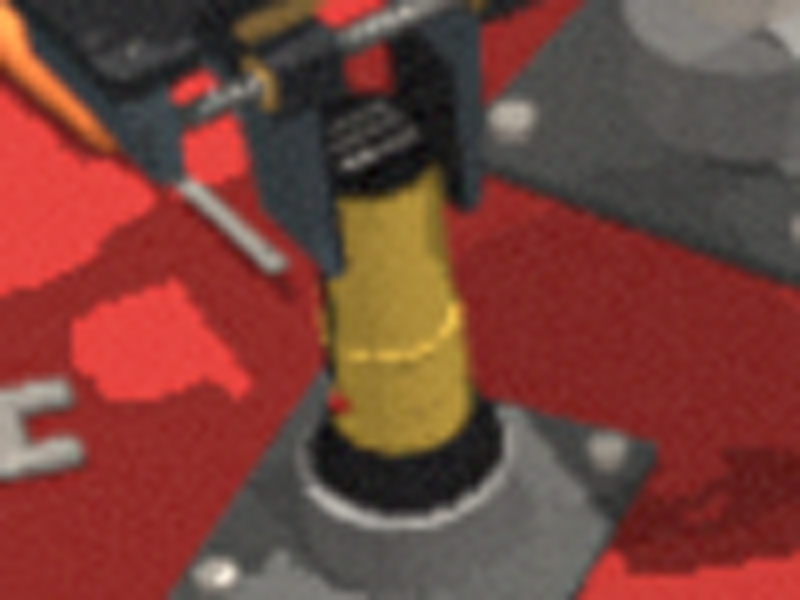

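The picture shows the window with red in it at crop (340,405), and the lateral spring force has vanished, so it has probably popped. I'll test with a small further turn and read the moment.

>>> drive_tool(series=[255, 0, 0, 0, -0.05, 255, 0, 0, 0, -0.1, 255, 0, 0, 0, -0.1])

```text
clock: 11.75
eef_pos: [0.5392, -0.2683, 0.1114]
tool_rot: [0.875, 0.483, -0.0, -0.001]
wrist_force: [1.4, 1.3, 5.7]
grip_width: 0.425
```

Run:
```python
from h import *
o=monitor.get_obs(); print(o['clock'],o['wrist_force'],o['wrist_torque'])
```

```text
11.75 [1.41595275 1.32851654 5.677087  ] [ 0.0518019  -0.51749515 -0.01428855]
```

>>> drive_tool(series=[255, 0, 0, 0, -0.04, 255, 0, 0, 0, -0.08, 255, 0, 0, 0, -0.08])

```text
clock: 12.05
eef_pos: [0.5393, -0.2681, 0.1114]
tool_rot: [0.894, 0.448, -0.0, -0.001]
wrist_force: [2.3, 2.4, 7.1]
grip_width: 0.422
```

Run:
```python
from h import *
o=monitor.get_obs(); print(o['clock'],o['wrist_force'],o['wrist_torque'])
```

```text
12.05 [2.30142093 2.42587271 7.07030367] [ 0.35375895 -0.75120777  0.14021426]
```

The z moment has risen to +0.14 N·m against the turn, with a tangential side force. The button is out and bearing on the window's edge. I turn back to the middle, release, check, then retreat.

>>> drive_tool(series=[255, 0, 0, 0.02, 0.05, 255, 0, 0, 0.03, 0.09, 255, 0, 0, 0.03, 0.09, 0, 0, 0, 0.03, 0.09, 0, 0, 0, 0.03, 0.09, 0, 0, 0, 0.03, 0.09, 0, 0, 0, 0.03, 0.09, 0, 0, 0, 0.03, 0.09, 0, 0, 0, 0.03, 0.09, 0, 0, 0, 0.03, 0.09])

```text
clock: 13.05
eef_pos: [0.5397, -0.2689, 0.1118]
tool_rot: [0.873, 0.489, -0.0, -0.0]
wrist_force: [0.4, -0.2, -0.7]
grip_width: 0.993
```

>>> drive_tool(series=[0, 0, 0, 2, 0, 0, 0, 0, 6, 0, 0, 0, 0, 10, 0, 0, 0, 0, 14, 0, 0, 0, 5, 16, 0, 0, 0, 10, 16, 0, 0, 0, 15, 16, 0, 0, 0, 20, 16, 0, 0, 0, 20, 16, 0, 0, 0, 20, 16, 0])

```text
clock: 14.05
eef_pos: [0.5397, -0.0678, 0.272]
tool_rot: [0.872, 0.49, 0.0, 0.0]
wrist_force: [-0.3, 0.0, -1.0]
grip_width: 1.0
```

Run:
```python
from h import *
o=monitor.get_obs(); print(o['clock'],o['eef_pos'],o['wrist_force'],o['grip_width'])
a=snap('scene'); b=snap('top')
def cr(p,x,y,w,h): return cv2.resize(p['image'][y:y+h,x:x+w,::-1],(400,600),interpolation=cv2.INTER_CUBIC)
cv2.imwrite('pics/m4.png',np.hstack([cr(a,235,120,60,90),cr(b,361,150,60,90)]))
```

```text
14.05 [ 0.53969358 -0.06777028  0.27202117] [-0.3387165   0.03778069 -1.01197798] 1.000347181776136
```

View pics/m4.png

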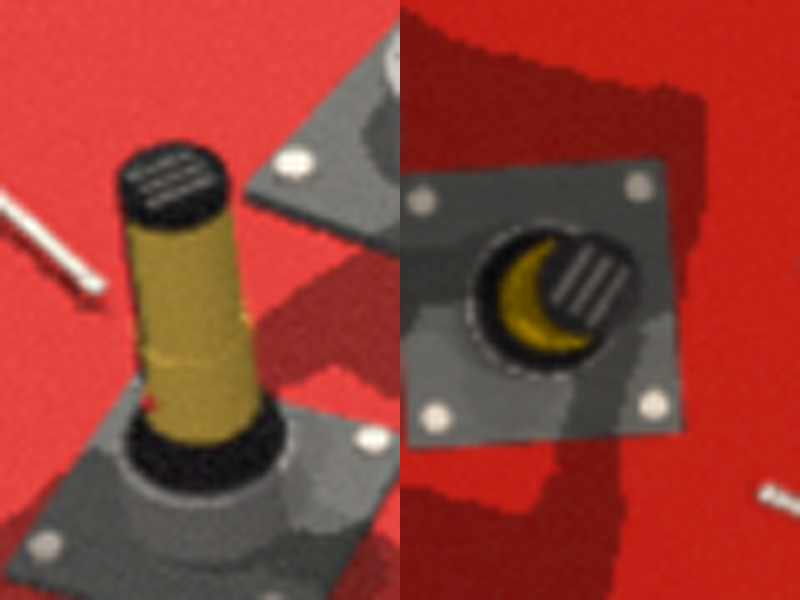

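The last picture shows the pipe upright on the collar with the bell ring concentric. The red button shows in the window at crop (148,402). One numeric check before handing in.

Run:
```python
from h import *
a=snap('scene'); b=snap('top')
print('grille top',onz(b,(389.75,192.25),.17), 'scene',onz(a,(235+174/6.667-.5,120+186/6.667-9/2-.5),.17))
for l in ('grey_nozzle','blue_nozzle'):
    print(l,[(np.round(r['xyz'],3),round(r['confidence'],2)) for r in nets.search_frame(b,l)[:1]])
c=a['image'][175:186,252:262].astype(int); print((c[...,0]-c[...,1]).max(), c[5])
```

```text
grille top [ 0.53848258 -0.26948947  0.17      ] scene [ 0.52891193 -0.27204169  0.17      ]
grey_nozzle [(array([0.52 , 0.127, 0.116]), 0.43)]
blue_nozzle [(array([0.517, 0.29 , 0.103]), 0.86)]
164 [[164 111 105]
 [128 123 121]
 [123 124 120]
 [112 104 103]
 [158  62  57]
 [168  50  40]
 [151  87  38]
 [152 116  50]
 [154 127  55]
 [152 125  50]]
```

In the scene figure I mistakenly subtracted 4.5 px from the row. Without that it gives x ≈ 0.54, which agrees with the top view. Handing in.

```bash
python3 -c "
from h import *
print(workorder.hand_in())"
```

```text
the job is handed in; nothing more can be done
None
```

The yellow nozzle is on the small 120 mm port, fully home, turned until the red button popped out through the window, and released. I handed the job in at about 14 s of robot time; it reports no verdict, so this rests on my own checks.

**What I did:** I gripped the pipe 90 mm up and lowered it over the stub in small steps. On the way down the button's sideways push showed at about 5.5 N. Seat contact peaked at a reading of about 8 N. I then turned it about -0.55 rad net, let go and backed away.

**What the checks showed:**
- **Button:** the sideways spring force vanished during the turn. Turning on to -0.64 rad met a resisting moment of +0.14 N·m, as expected if the button was against the window's edge. I then turned back 0.09 rad. The last picture shows red in the window, but I could not measure the button's travel directly.
- **Position:** the top camera puts the grille at (0.538, -0.269), against the stub at (0.539, -0.268). The last picture shows the pipe upright on the collar.
- **Other nozzles:** both were found at their rack places in the last picture, the grey one with low confidence (0.43). I did not compare them with their starting positions, nor the other things on the bench; the gripper had felt no unexpected contact.

**What disagreed:**
- **Before lowering:** the scene view put the pipe 2 mm off in y, the wrist view about 0.5 mm. I corrected by 1 mm and it went in without trouble.
- **Last scene-camera check:** its printed x was 1 cm out because of a pixel slip of mine; corrected by hand, it comes to about 0.54.

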